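Tighten a strap clamp with a break-over torque knob

ROBOT

A 6-joint arm with a two-finger parallel gripper is mounted at the origin on the work surface. World frame = base frame: x ahead of the robot, y to its left, z up, the work surface at z = 0. Lengths are in m, angles in rad, forces in N, time in s.
With the tool pointing down it reaches from about 0.25 to 0.725 m from the base axis. Payload 4 kg.
Tool frame: the origin (TCP) lies at the very end of the fingers, on their centre line; the grasp point (between the pads) lies 19 mm behind it; z points along the fingers, y is the line along which they close (so a half turn about z gives the same grasp; the last joint's range is limited). The gripper opens to 85 mm and grips with 20 to 120 N. Pads are 22 mm wide; open, the fingers measure 114 mm over their backs; the gripper's body (76 mm by 85 mm) begins 54 mm behind the grasp point. The pads swing forward as they close: fully open they stand 13 mm farther back than shut.
Start: joints at [-1.317, 0.241, 0.005, 1.335, 0, 1.571], TCP at [0.126, -0.484, 0.231] pointing down, gripper open.
Joint ranges: [-2.72, 2.72], [-1.05, 1.87], [-1.09, 1.28], [-1.99, 2.15], [-1.42, 1.44], [-3.14, 3.14]. Speed limits (rad/s): [2.79, 2.79, 3.14, 3.14, 3.14, 3.14].

INTERFACE

Orientations are given as a unit quaternion [x, y, z, w].
In Python, from workcell import * gives the robot as it stands. The module is installed in compiled form; this text tells all that it offers.
- The arm moves only by the tool send_rows, never from a script. Its argument "steps" is text: rows parted by semicolons, each of 7 numbers parted by spaces: the opening, from -1 (shut) to 1 (fully open), then the shift along the world's x, y, z in m, then the turn, a rotation vector about the world's x, y, z in rad. A call has exactly 5 rows; each row shifts and turns the commanded pose from where the row before left it; what a row does not reach is not made up. A row lasts 1/12 s, in which the tool goes at most 41.7 mm and 7.16 degrees, less where a joint would pass 70% of its speed; a pose out of reach is approached as far as the arm can. A call is refused whole if a number of a shift passes 0.0417 or a number of a turn 0.125, either way. A call with a gripper value outside its range is refused whole. The fingers move at their own pace and stop on an object; the grip force is fixed at half the most. Time passes only in rows, so rows that do not move let the fingers close, or fill a call up. It gives the time, the measured TCP pose, the force, the opening and the grip force at its end, in the units of the state.
- get_obs(): the state, without advancing time (a new reading comes with each control period).
- camera(name): name is "scene" or "top" or "wrist"; returns a dict with "frame" (420x560x3 uint8, red, green, blue), "range_z" (420x560 float32, m along the optical axis (not along the pixel's ray), 0 where there is no reading), "camera_matrix" (3x3 intrinsics, pixels), "extrinsics" (4x4, takes a point from world to camera coordinates); the wrist camera has in their place "T_tool_cam" (4x4, takes a point from camera to tool coordinates, whose origin is the TCP and whose axes are the flange's). Camera axes: x right, y down, z forward; pixel columns grow to the right and rows downward; lengths in m; the calibration is good to about 2 mm. A picture is of the moment at which its call begins: read the wrist's pose just before it.
- job_done(): hands the job in; it is judged then, once.
The state is a dict: "clock": time; "joint_pos": joint angles; "joint_vel": joint speeds; "tau": joint torques, N m; "eef_pos": TCP position; "tool_rot": TCP orientation; "ft_force": force on the tool from outside, world axes, zero at the start; "ft_torque": the same for the moment, N m; "grip_width": finger opening in m; "grasp_force": force on a finger pad.
Only numpy, scipy, OpenCV 4.12 (cv2) and the standard library are available. Lean on these libraries where they do the work, as an engineer would, in place of code of your own. Each camera call takes 0.05 s, during which the arm holds its last target. There are 200 camera calls.

TASK

Fit the red torque knob squarely onto the square end of the clamp screw, fully down on its collar, and tighten it clockwise until it clicks over. Leave the knob sitting on the screw, and leave the other things on the bench where they are.

Things in the scene. Friction and masses are not known exactly. Their poses are not given: they have to be found in the camera images.
- torque_knob: removable torque knob (about 0.25 kg), upright on the bench. Origin: centre of its underside; z up on its axis. Foot: square steel socket, 34 mm wide, 32 mm high, with a square bore 17.4 mm wide, 29 mm deep, open below, flats along x and y (1.5 mm chamfer). Above: 56 mm index ring, then the black clutch housing, 46 mm across, z 32 to 48 mm, then the red wing grip (see knob_grip)
- knob_grip (a point): grip point of the red wing, on the knob's axis 70 mm above its underside. Wing: 62 mm long (this point's x, white line on top), 16 mm thick with upright flat sides (y), from 48 to 78 mm above the knob's underside. It turns with the wing; until the click the wing lies along the knob's x
- clutch (a joint): rad the wing and housing have turned clockwise from above relative to the socket. A break-over clutch with an over-centre spring: held at 0 until about 0.3 N m, it then gives, and past 0.39 (half way) snaps over to its other stop at 0.785 (clicked) and stays there; beyond that it is solid. Marks: white housing lines point at the ring's white marks before, at its green marks after the click
- screw_seat (a point): top of the clamp screw's collar, on the screw's axis, 49 mm above the bench: the knob's underside rests here when fully down. z up; x, y along the flats of the square, turning with the screw. Above it: 16 x 16 mm square, 22 mm tall, then a brass cone 5 mm high (16 to 9 mm across). Collar 34 mm across. The knob fits in any of the four quarter turns
- clamp_screw (a joint): rad the clamp screw has turned clockwise from above (tightening). Starts between 0 and 0.2, turns stiffly (about 0.16 N m) until the strap is drawn tight at 0.35 and stops there; only then does the clutch give. Stays where it is left
- fixture: clamping fixture fixed to the bench: aluminium plate 200 x 150 x 20 mm carrying a sawn steel blank and a blue strap clamp 125 x 38 mm (top 40 mm above the bench), the clamp screw upright through its middle. Origin on the bench under the plate's centre and below the screw's axis; x along the strap
- oil_can: bystander: small green oil can, 56 mm diameter, 74 mm high, origin under its centre
- star_knob: bystander: plain black star knob with a brass shank, 53 mm diameter, 40 mm high, origin under its centre
- wrench: bystander: steel spanner 190 mm long lying on the bench
- bolt_a: bystander: hexagon bolt about 53 mm long lying on the bench
- bolt_b: bystander: hexagon bolt about 53 mm long lying on the bench
- stub: bystander: steel bar offcut, 28 mm diameter, 32 mm high, standing
- c_clamp: bystander: green C-clamp lying on its side, about 150 x 110 x 20 mm, origin under the middle of its back

How it is judged:
By the outcome, as a careful person would: the job done as asked, in the order asked, and still so for the second after the job is handed in, with the robot touching nothing.
It also fails if it takes over 43 s, if anything falls off the work surface, if the arm or the gripper's body presses on something with over 40 N, if the wrist force passes 120 N, or if a joint passes its speed limit or range.

## Working session

There is one attempt and no reset: what is moved stays moved. The work goes in short steps, Python scripts to look and compute and a tool call to move; the robot and the scene stay as the last step left them, time stands still between calls to the robot, and variables do not carry over. Pictures are saved under pics/ and viewed, at most 10 in all, crops included, and the job is handed in when it is done.

Besides the shell and the picture viewer there is one more tool, called after "Emit:" as a command line: name --argument value ..., lists and objects as JSON in quotes. send_rows: Moves the arm, as the interface text tells. Its arguments: {"type":"object","properties":{"steps":{"type":"string"}},"required":["steps"]}

```bash
mkdir -p pics; python3 - <<'E'
from workcell import *
import cv2,numpy as np
o=get_obs();print({k:np.round(v,3) for k,v in o.items()})
for n in("scene","top"):
    c=camera(n);cv2.imwrite(f"pics/{n}0.png",c["frame"][...,::-1]);np.savez(n+"0.npz",**c)
    print(n,np.round(c["camera_matrix"],1).tolist(),np.round(c["extrinsics"],3).tolist())
E
```

```text
{'clock': np.float64(0.0), 'joint_pos': array([-1.317,  0.241,  0.004,  1.335, -0.   ,  1.571]), 'joint_vel': array([-0.001,  0.   , -0.002,  0.   , -0.002, -0.001]), 'tau': array([-1.0000e-03, -3.7232e+01,  2.5241e+01,  1.7000e-02, -0.0000e+00,
       -0.0000e+00]), 'eef_pos': array([ 0.125, -0.483,  0.23 ]), 'tool_rot': array([ 0.992,  0.127, -0.   , -0.001]), 'ft_force': array([-0.304,  0.415, -0.05 ]), 'ft_torque': array([ 0.028, -0.01 , -0.017]), 'grasp_force': np.float64(0.0), 'grip_width': np.float64(0.086)}
scene [[464.3, 0.0, 287.7], [0.0, 464.3, 213.9], [0.0, 0.0, 1.0]] [[-0.675, 0.738, 0.01, 0.422], [0.577, 0.536, -0.617, -0.245], [-0.461, -0.41, -0.787, 1.259], [0.0, 0.0, 0.0, 1.0]]
top [[400.5, 0.0, 281.2], [0.0, 400.5, 211.1], [0.0, 0.0, 1.0]] [[-0.001, -1.0, -0.01, -0.059], [-0.991, 0.002, -0.131, 0.543], [0.131, 0.009, -0.991, 0.692], [0.0, 0.0, 0.0, 1.0]]
```

View pics/scene0.png

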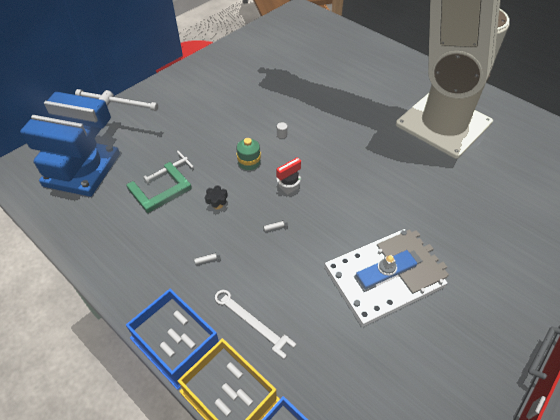

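View pics/top0.png

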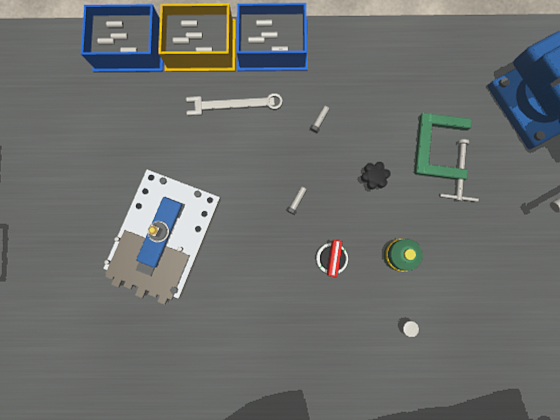

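The scene view shows the knob at (288,175) and the screw at (389,263). In the top view the wing is at (336,258) and the brass tip at (153,230).

```bash
cat > h.py <<'E'
import numpy as np,cv2
def cast(K,E,uv,z):
    """pixels -> world points on plane z"""
    uv=np.atleast_2d(np.asarray(uv,float)); d=np.c_[uv,np.ones(len(uv))]@np.linalg.inv(K).T@E[:3,:3]
    c=-E[:3,:3].T@E[:3,3]; return c+d*((z-c[2])/d[:,2])[:,None]
def mask(f,lo,hi):
    return cv2.inRange(cv2.cvtColor(f,cv2.COLOR_RGB2HSV),np.array(lo),np.array(hi))
def blob(m,box):
    x0,y0,x1,y1=box; q=np.zeros_like(m); q[y0:y1,x0:x1]=m[y0:y1,x0:x1]
    cs,_=cv2.findContours(q,cv2.RETR_EXTERNAL,cv2.CHAIN_APPROX_NONE); return max(cs,key=cv2.contourArea)
def rect(p):
    """centre, size, angle of long side of min-area rectangle of world xy points (mm)"""
    (c,s,a)=cv2.minAreaRect((np.asarray(p)[:,:2]*1000).astype(np.float32))
    if s[0]<s[1]: s=s[::-1];a+=90
    return np.round(c,1),np.round(s,1),round((a+90)%180-90,1)
E
python3 - <<'E'
from h import *
for n,bw,bs in(("top",(310,230,360,290),(140,218,170,245)),("scene",(270,150,310,200),(375,250,400,275))):
    c=dict(np.load(n+"0.npz"));K,E=c["camera_matrix"],c["extrinsics"];f=c["frame"]
    print(n,"cam",-E[:3,:3].T@E[:3,3])
    R=f[...,0].astype(int);
    m=mask(f,(0,130,60),(8,255,255))|mask(f,(172,130,60),(180,255,255))
    b=blob(m,bw)[:,0]; print("wing",len(b),rect(cast(K,E,b,.078)))
    m=mask(f,(12,90,80),(32,255,255)); b=blob(m,bs)[:,0]; print("brass",b.mean(0),rect(cast(K,E,b,.075)))
    m=mask(f,(100,120,60),(125,255,255)); 
    b=blob(m,(100,180,230,300) if n=="top" else (340,240,430,300))[:,0]; print("strap",rect(cast(K,E,b,.04)))
    for u,v in ((333,258),(155,231)) if n=="top" else ((288,165),(389,263)): print("range pt",cast(K,E,[(u,v)],.06), c["range_z"][v,u])
E
```

```text
top cam [ 0.44734539 -0.06730591  0.75691164]
wing 86 (array([ 457.8, -150.3]), array([61.4, 18. ]), -9.9)
brass [152.59090909 229.86363636] (array([505.4, 159.5]), array([13.6, 13.1]), 46.1)
strap (array([474.3, 171.4]), array([56.1, 37.4]), -21.3)
range pt [[ 0.45756633 -0.15007468  0.06      ]] 0.67504585
range pt [[0.50489483 0.16002608 0.06      ]] 0.6889938
scene cam [1.005829   0.33669283 0.83596239]
wing 98 (array([ 463.9, -145. ]), array([72. , 34.3]), -9.5)
brass [389.35294118 258.41176471] (array([507.5, 158.6]), array([12.6, 11.6]), -88.8)
strap (array([539.3, 146.3]), array([51.1, 34.6]), -21.5)
range pt [[ 0.44520404 -0.16419246  0.06      ]] 1.0466009
range pt [[0.50664645 0.1609643  0.06      ]] 0.90273815
```

Emit:
send_rows --steps "1 0.022 0.022 0 0 0 -0.0286;1 0.022 0.022 0 0 0 -0.0286;1 0.022 0.022 0 0 0 -0.0286;1 0.022 0.022 0 0 0 -0.0286;1 0.022 0.022 0 0 0 -0.0286"

```text
clock: 0.52
eef_pos: [0.236, -0.3726, 0.2309]
tool_rot: [0.999, 0.054, -0.0, -0.0]
ft_force: [0.6, 0.2, -0.0]
grip_width: 0.0855
grasp_force: 0.0
```

Emit:
send_rows --steps "1 0.022 0.022 0 0 0 -0.0286;1 0.022 0.022 0 0 0 -0.0286;1 0.022 0.022 0 0 0 -0.0286;1 0.022 0.022 0 0 0 -0.0286;1 0.022 0.022 0 0 0 -0.0286"

```text
clock: 0.93
eef_pos: [0.3461, -0.2625, 0.231]
tool_rot: [1.0, -0.017, -0.0, -0.0]
ft_force: [-0.2, -0.6, 0.0]
grip_width: 0.0856
grasp_force: 0.0
```

Emit:
send_rows --steps "1 0.022 0.022 0 0 0 -0.0286;1 0.022 0.022 0 0 0 -0.0286;1 0.022 0.022 0 0 0 -0.0286;1 0.022 0.022 0 0 0 -0.0286;1 0.002 0.004 0 0 0 -0.0286"

```text
clock: 1.35
eef_pos: [0.4383, -0.169, 0.2308]
tool_rot: [0.996, -0.086, 0.0, -0.001]
ft_force: [0.2, 0.1, 0.1]
grip_width: 0.0853
grasp_force: 0.0
```

```bash
cat > w.py <<'E'
from workcell import *
from h import *
from scipy.spatial.transform import Rotation as Ro
def wrist(name):
    o=get_obs(); c=camera("wrist"); T=np.eye(4);T[:3,:3]=Ro.from_quat(o["tool_rot"]).as_matrix();T[:3,3]=o["eef_pos"]
    c["extrinsics"]=np.linalg.inv(T@c["T_tool_cam"]); cv2.imwrite(f"pics/{name}.png",c["frame"][...,::-1]); np.savez(name+".npz",**c)
    R=T[:3,:3];print("t",round(float(o["clock"]),2),"tcp",np.round(o["eef_pos"],4),"yaw",round(float(np.degrees(np.arctan2(R[1,0],R[0,0]))),2),"tilt",np.round(R[:2,2],4),"j",np.round(o["joint_pos"],3),"F",np.round(o["ft_force"],2),"w",o["grip_width"])
    return c
E
python3 - <<'E'
from w import *
c=wrist("w1");print(np.round(c["T_tool_cam"],3).tolist(),np.round(c["camera_matrix"],1).tolist())
E
```

```text
t 1.35 tcp [ 0.4383 -0.169   0.2308] yaw -9.84 tilt [0.001  0.0015] j [-3.690e-01  1.810e-01 -7.200e-02  1.317e+00  2.000e-03  2.944e+00] F [0.2  0.14 0.13] w 0.08527846159063998
[[0.0, -0.945, -0.327, 0.083], [1.0, 0.0, 0.0, 0.001], [-0.0, -0.327, 0.945, -0.143], [0.0, 0.0, 0.0, 1.0]] [[299.9, 0.0, 282.6], [0.0, 299.9, 212.3], [0.0, 0.0, 1.0]]
```

View pics/w1.png

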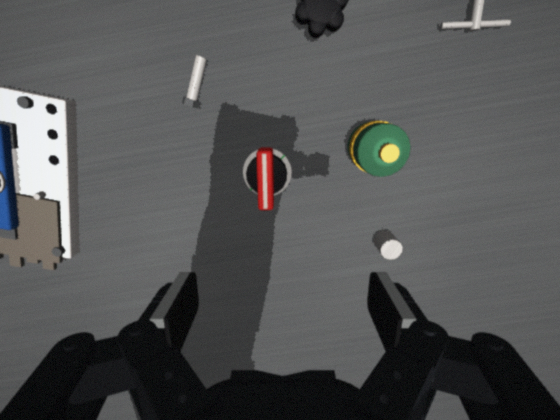

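```bash
python3 - <<'E'
from h import *
c=dict(np.load("w1.npz"));K,E,f=c["camera_matrix"],c["extrinsics"],c["frame"]
m=mask(f,(0,130,60),(8,255,255))|mask(f,(172,130,60),(180,255,255))
b=blob(m,(0,0,560,420))[:,0];print(b.min(0),b.max(0),rect(cast(K,E,b,.078)))
v=b.mean(0).astype(int);print(c["range_z"][v[1],v[0]],(E@np.r_[cast(K,E,[v],.078)[0],1])[2])
E
```

```text
[256 147] [273 210] (array([ 456.6, -154.3]), array([64.6, 17. ]), -10.4)
0.29894915 0.3008672482781427
```

Emit:
send_rows --steps "1 0.0027 0.0004 -0.002 0 0 0.124;1 0.0027 0.0004 -0.002 0 0 0.124;1 0.0027 0.0004 -0.002 0 0 0.124;1 0.0027 0.0004 -0.002 0 0 0.124;1 0.0027 0.0004 -0.002 0 0 0.124"

```text
clock: 1.82
eef_pos: [0.4484, -0.1703, 0.2208]
tool_rot: [0.975, 0.224, -0.001, -0.0]
ft_force: [-0.4, 0.3, -0.5]
grip_width: 0.0852
grasp_force: 0.0
```

Emit:
send_rows --steps "1 0.0027 0.0004 -0.002 0 0 0.124;1 0.0027 0.0004 -0.002 0 0 0.124;1 0.0027 0.0004 -0.002 0 0 0.124;1 0.0027 0.0004 -0.002 0 0 0.124;1 0.0027 0.0004 -0.002 0 0 0.124"

```text
clock: 2.23
eef_pos: [0.4619, -0.1685, 0.2108]
tool_rot: [0.86, 0.51, -0.0, -0.0]
ft_force: [-0.0, 0.0, -0.3]
grip_width: 0.0854
grasp_force: 0.0
```

Emit:
send_rows --steps "1 0.0027 0.0004 -0.002 0 0 0.124;1 0.0027 0.0004 -0.002 0 0 0.124;1 0.0027 0.0004 -0.002 0 0 0.124;1 0.0027 0.0004 -0.002 0 0 0.124;1 0.0027 0.0004 -0.002 0 0 0.124"

```text
clock: 2.65
eef_pos: [0.4753, -0.1665, 0.2008]
tool_rot: [0.664, 0.748, -0.0, -0.001]
ft_force: [0.3, -0.5, -0.2]
grip_width: 0.0853
grasp_force: 0.0
```

Emit:
send_rows --steps "1 0.0027 0.0004 -0.002 0 0 0.124;1 0.0027 0.0004 -0.002 0 0 0.124;1 0.0027 0.0004 -0.002 0 0 0.124;1 0.0027 0.0004 -0.002 0 0 0.124;1 0.0027 0.0004 -0.002 0 0 0.124"

```text
clock: 3.07
eef_pos: [0.4888, -0.1645, 0.1908]
tool_rot: [0.404, 0.915, -0.0, -0.001]
ft_force: [-0.9, 0.3, 0.1]
grip_width: 0.0853
grasp_force: 0.0
```

Emit:
send_rows --steps "1 0.0027 0.0004 -0.002 0 0 0.124;1 0.0027 0.0004 -0.002 0 0 0.124;1 0.0027 0.0004 -0.002 0 0 0.124;1 0.0027 0.0004 -0.002 0 0 0.124;1 0 0 0 0 0 0.124"

```text
clock: 3.48
eef_pos: [0.4997, -0.1628, 0.1824]
tool_rot: [0.105, 0.994, 0.0, -0.001]
ft_force: [0.5, 0.1, -0.8]
grip_width: 0.0855
grasp_force: 0.0
```

```bash
python3 - <<'E'
from w import *
c=wrist("w2");K,E,f=c["camera_matrix"],c["extrinsics"],c["frame"]
m=mask(f,(0,130,60),(8,255,255))|mask(f,(172,130,60),(180,255,255))
b=blob(m,(0,0,560,420))[:,0];print(b.min(0),b.max(0),rect(cast(K,E,b,.078)))
E
```

```text
t 3.48 tcp [ 0.4997 -0.1628  0.1824] yaw 167.92 tilt [-0.0017  0.0003] j [-0.315  0.318 -0.019  1.235 -0.    -0.104] F [ 0.48  0.05 -0.85] w 0.08552292610001984
[272 120] [293 196] (array([ 454.1, -153.7]), array([62. , 16.6]), -9.5)
```

Emit:
send_rows --steps "1 -0.011 0.0023 -0.015 0 0 0.009;1 -0.011 0.0023 -0.015 0 0 0.009;1 -0.011 0.0023 -0.015 0 0 0.009;1 -0.011 0.0023 -0.015 0 0 0.009;1 0 0 0 0 0 0"

```text
clock: 3.95
eef_pos: [0.4513, -0.1523, 0.1202]
tool_rot: [0.092, 0.996, 0.001, -0.004]
ft_force: [-0.5, 0.3, -0.0]
grip_width: 0.0852
grasp_force: 0.0
```

```bash
python3 - <<'E'
from w import *
c=wrist("w3");K,E,f=c["camera_matrix"],c["extrinsics"],c["frame"]
m=mask(f,(0,130,60),(8,255,255))|mask(f,(172,130,60),(180,255,255))
b=blob(m,(0,0,560,420))[:,0];print(b.min(0),b.max(0),rect(cast(K,E,b,.078)))
E
```

```text
t 3.95 tcp [ 0.4513 -0.1523  0.1202] yaw 169.49 tilt [-0.0086  0.0026] j [-0.325  0.282 -0.244  1.054 -0.    -0.142] F [-0.5   0.29 -0.02] w 0.08515172527981853
[270 195] [294 286] (array([ 450.7, -153.1]), array([67.1, 16.1]), -9.8)
```

View pics/w3.png

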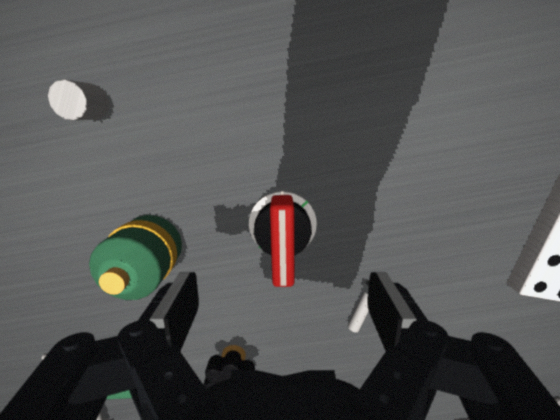

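The wing lies between the open fingers at (283,240). The red end face lengthens the blob, so the wing's centre is about (0.4545, -0.154).

Emit:
send_rows --steps "1 0 0 -0.01 0 0 0.005;1 0 0 -0.01 0 0 0;1 0 0 -0.01 0 0 0;1 0 0 0 0 0 0;1 0 0 0 0 0 0"

```text
clock: 4.42
eef_pos: [0.4571, -0.1536, 0.0939]
tool_rot: [0.088, 0.996, -0.0, 0.0]
ft_force: [0.2, -0.1, -0.3]
grip_width: 0.085
grasp_force: 0.0
```

```bash
python3 - <<'E'
from w import *
c=wrist("w4");K,E,f=c["camera_matrix"],c["extrinsics"],c["frame"]
m=mask(f,(0,130,60),(8,255,255))|mask(f,(172,130,60),(180,255,255))
b=blob(m,(0,0,560,420))[:,0];print(b.min(0),b.max(0),rect(cast(K,E,b,.078)))
E
```

```text
t 4.42 tcp [ 0.4571 -0.1536  0.0939] yaw 169.86 tilt [ 0.0007 -0.0003] j [-0.324  0.314 -0.276  0.98  -0.    -0.147] F [ 0.19 -0.12 -0.3 ] w 0.08501660145114857
[268 197] [296 300] (array([ 450.5, -153.2]), array([66.9, 15.9]), -9.3)
```

Emit:
send_rows --steps "1 -0.003 0 -0.01 0 0 0.006;1 0 0 -0.012 0 0 0;1 0 0 -0.012 0 0 0;1 0 0 -0.007 0 0 0;1 0 0 0 0 0 0"

```text
clock: 4.88
eef_pos: [0.453, -0.1531, 0.0518]
tool_rot: [0.085, 0.996, 0.0, -0.001]
ft_force: [-0.0, 0.3, -0.6]
grip_width: 0.0852
grasp_force: 0.0
```

Emit:
send_rows --steps "-1 0 0 0 0 0 0;-1 0 0 0 0 0 0;-1 0 0 0 0 0 0;-1 0 0 0 0 0 0;-1 0 0 0 0 0 0"

```text
clock: 5.3
eef_pos: [0.4538, -0.1533, 0.0528]
tool_rot: [0.085, 0.996, -0.0, 0.001]
ft_force: [-1.1, -0.1, -0.5]
grip_width: 0.0257
grasp_force: 0.0
```

Emit:
send_rows --steps "-1 0 0 0 0 0 0;-1 0 0 0 0 0 0;-1 0 0 0 0 0 0;-1 0 0 0 0 0 0;-1 0 0 0 0 0 0"

```text
clock: 5.72
eef_pos: [0.4543, -0.1537, 0.0528]
tool_rot: [0.085, 0.996, -0.001, 0.001]
ft_force: [0.3, -1.0, 3.7]
grip_width: 0.0148
grasp_force: 61.0
```

Emit:
send_rows --steps "-1 0 0 0.01 0 0 0;-1 0 0 0.025 0 0 0;-1 0 0 0.03 0 0 0;-1 0 0 0.03 0 0 0;-1 0 0 0.015 0 0 0"

```text
clock: 6.13
eef_pos: [0.4538, -0.1534, 0.1647]
tool_rot: [0.085, 0.996, -0.0, 0.001]
ft_force: [1.0, -0.3, -2.3]
grip_width: 0.0147
grasp_force: 61.4
```

Emit:
send_rows --steps "-1 0.0088 0.018 0 0 0 -0.02;-1 0.0088 0.018 0 0 0 -0.02;-1 0.0088 0.018 0 0 0 -0.02;-1 0.0088 0.018 0 0 0 -0.02;-1 0.0088 0.018 0 0 0 -0.02"

```text
clock: 6.55
eef_pos: [0.4963, -0.0623, 0.1611]
tool_rot: [0.135, 0.991, -0.0, -0.002]
ft_force: [-1.3, -0.3, -3.0]
grip_width: 0.0144
grasp_force: 61.4
```

Emit:
send_rows --steps "-1 0.0088 0.018 0 0 0 -0.02;-1 0.0088 0.018 0 0 0 -0.02;-1 0.0088 0.018 0 0 0 -0.02;-1 0.0088 0.018 0 0 0 -0.02;-1 0.0088 0.018 0 0 0 -0.02"

```text
clock: 6.97
eef_pos: [0.5403, 0.0276, 0.1608]
tool_rot: [0.184, 0.983, -0.0, -0.002]
ft_force: [0.9, 0.3, -2.9]
grip_width: 0.0146
grasp_force: 61.5
```

Emit:
send_rows --steps "-1 0.0088 0.018 0 0 0 -0.02;-1 0.0088 0.018 0 0 0 -0.02;-1 0.0088 0.018 0 0 0 -0.02;-1 0.0088 0.018 0 0 0 -0.02;-1 0.0088 0.018 0 0 0 -0.02"

```text
clock: 7.38
eef_pos: [0.5844, 0.1174, 0.1606]
tool_rot: [0.233, 0.972, -0.001, -0.002]
ft_force: [0.1, -0.6, -2.5]
grip_width: 0.0153
grasp_force: 61.4
```

Emit:
send_rows --steps "-1 0 0 0 0 0 0;-1 0 0 0 0 0 0;-1 0 0 0 0 0 0;-1 0 0 0 0 0 0;-1 0 0 0 0 0 0"

```text
clock: 7.8
eef_pos: [0.5848, 0.1158, 0.1621]
tool_rot: [0.233, 0.972, -0.0, -0.0]
ft_force: [0.3, 0.0, -2.9]
grip_width: 0.0148
grasp_force: 61.5
```

```bash
python3 - <<'E'
from w import *
c=wrist("w5")
cv2.imwrite("pics/w5b.png",cv2.resize(c["frame"][80:330,130:430,::-1],None,fx=2.4,fy=2.4,interpolation=cv2.INTER_CUBIC))
E
```

```text
t 7.8 tcp [0.5848 0.1158 0.1621] yaw 153.02 tilt [-0.001  -0.0004] j [ 0.196  0.467  0.151  1.255 -0.     0.667] F [ 0.27  0.03 -2.9 ] w 0.014775575217846506
```

View pics/w5b.png

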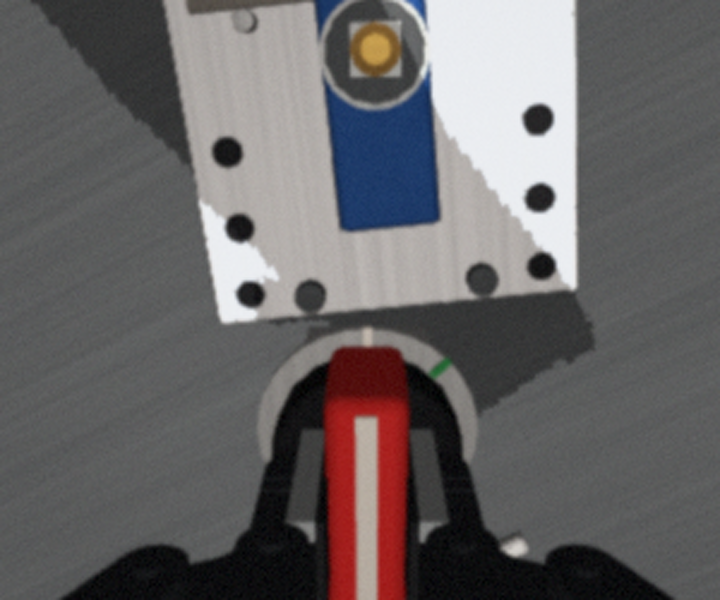

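The crop shows the screw's square at (376,50) with its sides nearly parallel to the wing. The wing's far top edge is at row 398 and the ring's front edge at (367,330).

```bash
cat > sq.py <<'E'
from h import *
def measure(name,zu):
    c=dict(np.load(name+".npz"));K,E,f=c["camera_matrix"],c["extrinsics"],c["frame"]
    T=np.linalg.inv(E)@np.linalg.inv(c["T_tool_cam"]); yaw=np.degrees(np.arctan2(T[1,0],T[0,0])); print("yaw",yaw)
    loc=lambda p:(np.asarray(p)-T[:3,3])@T[:3,:3]
    br=blob(mask(f,(10,90,60),(32,255,255)),(150,60,420,230))[:,0]; bc=br.mean(0)
    print("brass px",bc,"tool xy",np.round(loc(cast(K,E,[bc],.074)[0])[:2]*1e3,1))
    g=cv2.cvtColor(f,cv2.COLOR_RGB2GRAY); x,y=bc.astype(int)
    G=cv2.resize(g[y-20:y+21,x-20:x+21],None,fx=8,fy=8,interpolation=cv2.INTER_CUBIC)
    Y,X=np.mgrid[:G.shape[0],:G.shape[1]]; near=np.hypot(X-G.shape[1]/2,Y-G.shape[0]/2)<8*15.5
    t,_=cv2.threshold(G[near].reshape(-1,1),0,255,cv2.THRESH_OTSU); m=((G>t)&near).astype(np.uint8)*255
    m|=(np.hypot(X-G.shape[1]/2,Y-G.shape[0]/2)<8*9).astype(np.uint8)*255
    m=cv2.morphologyEx(m,cv2.MORPH_OPEN,np.ones((25,25)))
    cs,_=cv2.findContours(m,cv2.RETR_EXTERNAL,cv2.CHAIN_APPROX_NONE); b=max(cs,key=cv2.contourArea)[:,0]
    P=cast(K,E,(b+.5)/8-.5+[x-20,y-20],.071); r=rect(loc(P)[:,:2]) ; print("square tool frame",r, "otsu",t)
    cc=cast(K,E,[(b.min(0)+b.max(0))/16-.25+[x-20,y-20]],.071)[0]; print("world",np.round(cc*1e3,1))
    cv2.imwrite(f"pics/{name}_m.png",np.hstack([G,m]))
    w=blob(mask(f,(0,130,130),(8,255,255))|mask(f,(172,130,130),(180,255,255)),(230,180,340,419))[:,0]
    q=loc(cast(K,E,w,zu+.078))*1e3; print("wing front x",q[:,0].max(),"row",w[:,1].min(),"y",q[:,1].min(),q[:,1].max(), "y edge med", [round(float(np.median(q[(q[:,0]<25)&(s*q[:,1]>s*np.median(q[:,1])+s*0)][:,1])),1) for s in(1,-1)])
    for v in (217,218,245,246,247): print(v,np.round(loc(cast(K,E,[(283,v)],zu+(.032 if v<230 else .078))[0])[:2]*1e3,1))
    return c
E
python3 -c "
from sq import *
measure('w5',.1093)"
```

```text
yaw 153.0186307321236
brass px [286.         100.05357143] tool xy [91.5  1.3]
square tool frame (array([91.5,  1.4]), array([12.8, 12. ]), 90.0) otsu 112.0
world [503.9 158.7  71. ]
wing front x 29.158988724615213 row 247 y -8.299357469819917 5.834367561722859 y edge med [2.8, -5.1]
217 [26.2 -0.9]
218 [25.6 -0.9]
245 [30.1 -0.9]
246 [29.6 -0.9]
247 [29.2 -0.9]
```

View pics/w5_m.png

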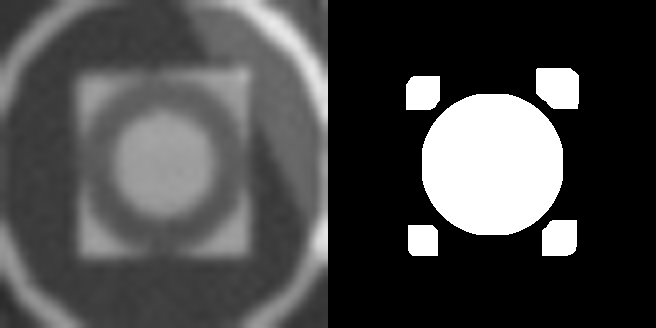

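The enlarged square is aligned with the tool to within about 0.5°. Next I hover just above the tip and check from the fixed cameras.

Emit:
send_rows --steps "-1 -0.0162 0.0087 0 0 0 0.006;-1 -0.0162 0.0087 0 0 0 0;-1 -0.0162 0.0087 0 0 0 0;-1 -0.0162 0.0087 0 0 0 0;-1 -0.0162 0.0087 0 0 0 0"

```text
clock: 8.27
eef_pos: [0.5035, 0.16, 0.1625]
tool_rot: [0.23, 0.973, 0.0, 0.0]
ft_force: [-1.9, 0.5, -2.2]
grip_width: 0.0149
grasp_force: 61.6
```

Emit:
send_rows --steps "-1 0 0 -0.007 0 0 0;-1 0 0 -0.008 0 0 0;-1 0 0 -0.008 0 0 0;-1 0 0 0 0 0 0;-1 0 0 0 0 0 0"

```text
clock: 8.68
eef_pos: [0.5042, 0.1596, 0.1382]
tool_rot: [0.23, 0.973, -0.001, -0.001]
ft_force: [1.9, 0.2, -1.9]
grip_width: 0.0147
grasp_force: 61.6
```

```bash
python3 - <<'E'
from w import *
wrist("w6")
t=[]
for n,(x,y) in(("scene",(385,250)),("top",(160,230))):
    c=camera(n);np.savez(n+"1.npz",**c); t.append(cv2.resize(c["frame"][y-50:y+50,x-45:x+45,::-1],None,fx=4.4,fy=4.4,interpolation=cv2.INTER_CUBIC))
cv2.imwrite("pics/h1.png",np.hstack(t))
E
```

```text
t 8.68 tcp [0.5042 0.1596 0.1382] yaw 153.37 tilt [-0.0018 -0.0007] j [ 0.307  0.357 -0.084  1.132 -0.     0.771] F [ 1.91  0.18 -1.93] w 0.014683232267898671
```

View pics/h1.png

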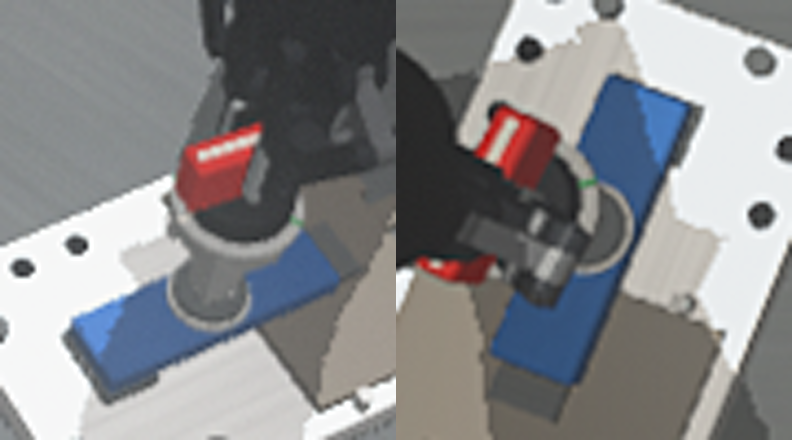

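The side view shows the foot over the collar, centred to about 1 mm. I'll descend slowly and watch the forces.

Emit:
send_rows --steps "-1 0 0 -0.003 0 0 0;-1 0 0 -0.003 0 0 0;-1 0 0 -0.003 0 0 0;-1 0 0 -0.003 0 0 0;-1 0 0 0 0 0 0"

```text
clock: 9.25
eef_pos: [0.5038, 0.1601, 0.1264]
tool_rot: [0.23, 0.973, -0.0, -0.001]
ft_force: [-2.2, -0.4, -3.2]
grip_width: 0.0148
grasp_force: 61.5
```

Emit:
send_rows --steps "-1 0 0 -0.001 0 0 0;-1 0 0 -0.001 0 0 0;-1 0 0 -0.001 0 0 0;-1 0 0 0 0 0 0;-1 0 0 0 0 0 0"

```text
clock: 9.67
eef_pos: [0.5044, 0.1603, 0.1243]
tool_rot: [0.23, 0.973, 0.0, 0.0]
ft_force: [2.0, 0.2, -3.0]
grip_width: 0.0151
grasp_force: 61.6
```

```bash
python3 - <<'E'
from w import *
wrist("w7");print(get_obs()["ft_torque"])
E
```

```text
t 9.67 tcp [0.5044 0.1603 0.1243] yaw 153.43 tilt [ 0.0001 -0.    ] j [ 0.308  0.368 -0.107  1.096 -0.     0.772] F [ 1.97  0.23 -3.03] w 0.015132124811519578
[ 0.0611919   0.28631705 -0.04022711]
```

Emit:
send_rows --steps "-1 0 0 -0.001 0 0 0;-1 0 0 -0.001 0 0 0;-1 0 0 0 0 0 0;-1 0 0 0 0 0 0;-1 0 0 0 0 0 0"

```text
clock: 10.13
eef_pos: [0.5048, 0.1602, 0.1234]
tool_rot: [0.23, 0.973, 0.0, 0.001]
ft_force: [-0.9, -1.1, 5.0]
grip_width: 0.015
grasp_force: 62.7
```

Emit:
send_rows --steps "-1 0 0 -0.001 0 0 0;-1 0 0 -0.001 0 0 0;-1 0 0 0 0 0 0;-1 0 0 0 0 0 0;-1 0 0 0 0 0 0"

```text
clock: 10.55
eef_pos: [0.5051, 0.1603, 0.1229]
tool_rot: [0.23, 0.973, 0.001, 0.001]
ft_force: [-4.6, -2.5, 12.7]
grip_width: 0.0148
grasp_force: 63.7
```

```bash
python3 - <<'E'
from w import *
wrist("w8");print(get_obs()["ft_torque"])
E
```

```text
t 10.55 tcp [0.5051 0.1603 0.1229] yaw 153.42 tilt [0.0032 0.0004] j [ 3.080e-01  3.680e-01 -1.100e-01  1.089e+00 -1.000e-03  7.720e-01] F [-4.63 -2.55 12.74] w 0.014773244527111325
[-0.61271341  0.96369138 -0.03709156]
```

Contact at 71 mm, the shoulder height. The side force (-4.6, -2.5) N suggests shifting toward -x, -y.

Emit:
send_rows --steps "-1 -0.0006 -0.0004 0 0 0 0;-1 -0.0006 -0.0004 0 0 0 0;-1 0 0 0 0 0 0;-1 0 0 0 0 0 0;-1 0 0 0 0 0 0"

```text
clock: 11.02
eef_pos: [0.503, 0.1595, 0.1196]
tool_rot: [0.23, 0.973, -0.0, -0.0]
ft_force: [1.4, -0.2, -2.8]
grip_width: 0.0148
grasp_force: 61.5
```

Emit:
send_rows --steps "-1 -0.0006 -0.0004 0 0 0 0;-1 0 0 0 0 0 0;-1 0 0 0 0 0 0;-1 0 0 0 0 0 0;-1 0 0 0 0 0 0"

```text
clock: 11.43
eef_pos: [0.5028, 0.1593, 0.1203]
tool_rot: [0.23, 0.973, 0.0, 0.0]
ft_force: [0.5, 1.0, -2.8]
grip_width: 0.0149
grasp_force: 61.6
```

```bash
python3 - <<'E'
from w import *
wrist("w9");print(get_obs()["ft_torque"])
E
```

```text
t 11.43 tcp [0.5028 0.1593 0.1203] yaw 153.43 tilt [0.0004 0.0003] j [ 0.307  0.368 -0.118  1.084  0.     0.77 ] F [ 0.47  0.97 -2.82] w 0.014860671234279766
[ 0.24551827 -0.43600123  0.01131364]
```

It dropped in: no load, and the underside is at 67.5 mm, below the shoulder. I keep going down.

Emit:
send_rows --steps "-1 0 0 -0.002 0 0 0;-1 0 0 -0.002 0 0 0;-1 0 0 -0.002 0 0 0;-1 0 0 0 0 0 0;-1 0 0 0 0 0 0"

```text
clock: 11.9
eef_pos: [0.5027, 0.1593, 0.1142]
tool_rot: [0.23, 0.973, 0.0, 0.0]
ft_force: [-1.0, 1.9, -2.4]
grip_width: 0.0147
grasp_force: 61.5
```

Emit:
send_rows --steps "-1 0 0 -0.002 0 0 0;-1 0 0 -0.002 0 0 0;-1 0 0 -0.002 0 0 0;-1 0 0 0 0 0 0;-1 0 0 0 0 0 0"

```text
clock: 12.32
eef_pos: [0.5027, 0.1593, 0.1082]
tool_rot: [0.23, 0.973, 0.0, 0.0]
ft_force: [3.4, 1.4, -0.0]
grip_width: 0.0148
grasp_force: 61.6
```

Emit:
send_rows --steps "-1 0 0 -0.002 0 0 0;-1 0 0 -0.002 0 0 0;-1 0 0 -0.001 0 0 0;-1 0 0 0 0 0 0;-1 0 0 0 0 0 0"

```text
clock: 12.73
eef_pos: [0.5028, 0.1592, 0.1033]
tool_rot: [0.23, 0.973, 0.0, 0.0]
ft_force: [0.9, 2.4, -3.2]
grip_width: 0.0148
grasp_force: 61.6
```

Emit:
send_rows --steps "-1 0 0.0004 -0.001 0 0 0;-1 0 0 -0.001 0 0 0;-1 0 0 -0.0005 0 0 0;-1 0 0 0 0 0 0;-1 0 0 0 0 0 0"

```text
clock: 13.15
eef_pos: [0.5031, 0.1593, 0.1018]
tool_rot: [0.23, 0.973, 0.0, 0.001]
ft_force: [0.7, -1.1, 6.3]
grip_width: 0.0152
grasp_force: 62.6
```

Seated: the underside is at 49 mm with about 9 N of press. Now I turn clockwise.

Emit:
send_rows --steps "-1 0 0 0 0 0 -0.06;-1 0 0 0 0 0 -0.06;-1 0 0 0 0 0 -0.06;-1 0 0 0 0 0 -0.06;-1 0 0 0 0 0 -0.06"

```text
clock: 13.57
eef_pos: [0.5033, 0.1606, 0.1018]
tool_rot: [0.374, 0.928, 0.001, 0.0]
ft_force: [0.1, 2.7, 3.3]
grip_width: 0.015
grasp_force: 62.5
```

```bash
python3 - <<'E'
from w import *
wrist("a1");print(get_obs()["ft_torque"])
E
```

```text
t 13.57 tcp [0.5033 0.1606 0.1018] yaw 136.12 tilt [0.002  0.0023] j [ 0.308  0.386 -0.145  1.038  0.002  1.074] F [0.08 2.73 3.3 ] w 0.014966920736618042
[ 0.53464284 -0.60483696  0.07250778]
```

Emit:
send_rows --steps "-1 0 0 0 0 0 -0.06;-1 0 0 0 0 0 -0.06;-1 0 0 0 0 0 -0.06;-1 0 0 0 0 0 -0.06;-1 0 0 0 0 0 0"

```text
clock: 14.03
eef_pos: [0.5037, 0.1609, 0.1018]
tool_rot: [0.481, 0.877, 0.002, 0.0]
ft_force: [2.9, 4.4, 4.6]
grip_width: 0.0149
grasp_force: 62.6
```

```bash
python3 - <<'E'
from w import *
wrist("a2");print(get_obs()["ft_torque"])
E
```

```text
t 14.03 tcp [0.5037 0.1609 0.1018] yaw 122.55 tilt [0.0027 0.0029] j [ 0.308  0.386 -0.144  1.037  0.002  1.311] F [2.88 4.43 4.56] w 0.014944880309270929
[ 1.06880163 -0.63783688  0.15901643]
```

Emit:
send_rows --steps "-1 0 0 0 0 0 -0.06;-1 0 0 0 0 0 -0.06;-1 0 0 0 0 0 -0.06;-1 0 0 0 0 0 -0.06;-1 0 0 0 0 0 0"

```text
clock: 14.5
eef_pos: [0.5041, 0.1611, 0.1018]
tool_rot: [0.582, 0.813, 0.002, 0.0]
ft_force: [3.2, 5.7, 3.4]
grip_width: 0.0152
grasp_force: 62.4
```

```bash
python3 - <<'E'
from w import *
c=wrist("a3");print(get_obs()["ft_torque"])
cv2.imwrite("pics/a3b.png",cv2.resize(c["frame"][100:370,130:430,::-1],None,fx=2.2,fy=2.2,interpolation=cv2.INTER_CUBIC))
E
```

```text
t 14.5 tcp [0.5041 0.1611 0.1018] yaw 108.8 tilt [0.0035 0.0034] j [ 0.308  0.386 -0.144  1.036  0.002  1.551] F [3.19 5.72 3.38] w 0.01517159705704046
[ 1.26831167 -0.83482136  0.04011565]
```

View pics/a3b.png

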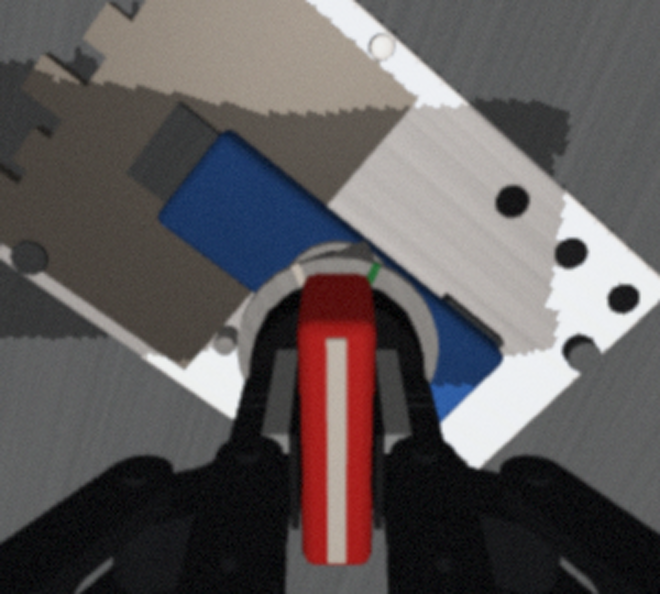

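The wing is now about halfway between the ring's white mark (298,275) and green mark (376,272). I continue to the stop.

Emit:
send_rows --steps "-1 0.0005 0.0008 0 0 0 -0.06;-1 0 0 0 0 0 -0.06;-1 0 0 0 0 0 -0.06;-1 0 0 0 0 0 -0.06;-1 0 0 0 0 0 -0.04"

```text
clock: 14.97
eef_pos: [0.5043, 0.1611, 0.1018]
tool_rot: [0.69, 0.724, 0.002, 0.0]
ft_force: [2.6, 3.2, 3.9]
grip_width: 0.0149
grasp_force: 62.6
```

Emit:
send_rows --steps "-1 0 0 0 0 0 0;-1 0 0 0 0 0 0;-1 0 0 0 0 0 0;-1 0 0 0 0 0 0;-1 0 0 0 0 0 0"

```text
clock: 15.38
eef_pos: [0.5041, 0.1613, 0.1018]
tool_rot: [0.689, 0.725, 0.002, 0.0]
ft_force: [2.1, 3.1, 5.4]
grip_width: 0.0148
grasp_force: 62.8
```

```bash
python3 - <<'E'
from w import *
c=wrist("a4");print(get_obs()["ft_torque"])
cv2.imwrite("pics/a4b.png",cv2.resize(c["frame"][150:370,180:380,::-1],None,fx=2.6,fy=2.6,interpolation=cv2.INTER_CUBIC))
E
```

```text
t 15.38 tcp [0.5041 0.1613 0.1018] yaw 92.89 tilt [0.0025 0.0021] j [ 3.090e-01  3.870e-01 -1.420e-01  1.038e+00  1.000e-03  1.829e+00] F [2.14 3.07 5.44] w 0.014772162187381673
[ 1.15683315 -0.66742251  0.14279221]
```

View pics/a4b.png

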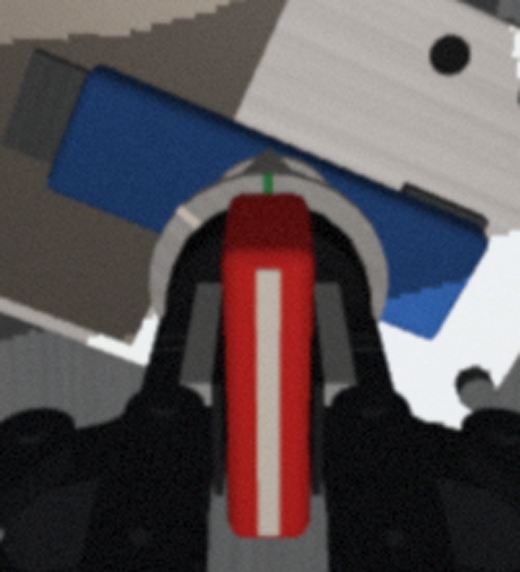

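The green mark at (268,182) lines up with the wing's white line, so the clutch has clicked. A small extra turn confirms the solid stop, then I release.

Emit:
send_rows --steps "-1 0 0 0 0 0 -0.03;-1 0 0 0 0 0 -0.03;-1 0 0 0 0 0 0;-1 0 0 0 0 0 0;-1 0 0 0 0 0 0"

```text
clock: 15.85
eef_pos: [0.5047, 0.1614, 0.1018]
tool_rot: [0.71, 0.704, 0.002, 0.0]
ft_force: [3.9, 5.9, 4.6]
grip_width: 0.0147
grasp_force: 62.6
```

```bash
python3 - <<'E'
from w import *
wrist("a5");print(get_obs()["ft_torque"])
E
```

```text
t 15.85 tcp [0.5047 0.1614 0.1018] yaw 89.45 tilt [0.0036 0.0022] j [ 3.090e-01  3.870e-01 -1.420e-01  1.037e+00  1.000e-03  1.889e+00] F [3.9  5.86 4.57] w 0.01469539063925569
[ 0.82559612 -0.80639742  0.12094591]
```

Emit:
send_rows --steps "-1 0 0 0 0 0 -0.03;-1 0 0 0 0 0 0;-1 0 0 0 0 0 0;-1 0 0 0 0 0 -0.03;-1 0 0 0 0 0 0"

```text
clock: 16.32
eef_pos: [0.505, 0.1614, 0.1018]
tool_rot: [0.731, 0.682, 0.002, 0.001]
ft_force: [5.7, 4.0, 3.9]
grip_width: 0.015
grasp_force: 62.4
```

```bash
python3 - <<'E'
from w import *
wrist("a6");print(get_obs()["ft_torque"])
E
```

```text
t 16.32 tcp [0.505  0.1614 0.1018] yaw 85.99 tilt [0.0043 0.0022] j [ 3.090e-01  3.870e-01 -1.420e-01  1.037e+00  1.000e-03  1.950e+00] F [5.67 3.98 3.92] w 0.01502433633713105
[ 0.90284216 -1.1238686   0.32608715]
```

Emit:
send_rows --steps "-1 0 0 0 0 0 -0.03;-1 0 0 0 0 0 0;-1 0 0 0 0 0 0;-1 0 0 0 0 0 0;-1 0 0 0 0 0 0"

```text
clock: 16.78
eef_pos: [0.5051, 0.1614, 0.1018]
tool_rot: [0.741, 0.672, 0.002, 0.001]
ft_force: [4.4, 2.6, 4.1]
grip_width: 0.0146
grasp_force: 62.7
```

```bash
python3 - <<'E'
from w import *
c=wrist("a7");print(get_obs()["ft_torque"])
cv2.imwrite("pics/a7b.png",cv2.resize(c["frame"][150:370,180:380,::-1],None,fx=2.6,fy=2.6,interpolation=cv2.INTER_CUBIC))
E
```

```text
t 16.78 tcp [0.5051 0.1614 0.1018] yaw 84.37 tilt [0.0044 0.0022] j [ 3.090e-01  3.870e-01 -1.420e-01  1.037e+00  1.000e-03  1.978e+00] F [4.37 2.62 4.13] w 0.014580694228812188
[ 1.15259452 -1.17683814  0.57201253]
```

View pics/a7b.png

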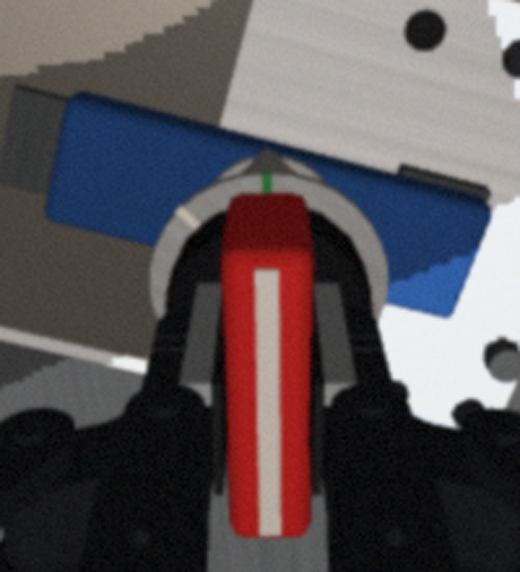

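The torque rose to 0.57 N m with the green mark still aligned, so it is clicked and solid. I ease the wind-up, open and lift away.

Emit:
send_rows --steps "-1 0 0 0 0 0 0.03;-1 0 0 0 0 0 0.01;-1 0 0 0 0 0 0;0.2 0 0 0 0 0 0;0.5 0 0 0 0 0 0"

```text
clock: 17.25
eef_pos: [0.5013, 0.1593, 0.0998]
tool_rot: [0.729, 0.685, -0.002, -0.0]
ft_force: [0.3, 0.3, -0.0]
grip_width: 0.0382
grasp_force: 0.0
```

Emit:
send_rows --steps "1 0 0 0 0 0 0;1 0 0 0 0 0 0;1 0 0 0 0 0 0;1 0 0 0 0 0 0;1 0 0 0 0 0 0"

```text
clock: 17.67
eef_pos: [0.5028, 0.1601, 0.1006]
tool_rot: [0.729, 0.685, -0.0, -0.0]
ft_force: [-0.5, -0.1, 0.3]
grip_width: 0.085
grasp_force: 0.0
```

Emit:
send_rows --steps "1 0 0 0.01 0 0 0;1 0 0 0.02 0 0 0;1 0 0 0.025 0 0 0;1 0 0 0.03 0 0 0;1 0 0 0.03 0 0 0"

```text
clock: 18.08
eef_pos: [0.5025, 0.1601, 0.2174]
tool_rot: [0.729, 0.685, -0.0, -0.0]
ft_force: [0.9, 0.4, 0.7]
grip_width: 0.0859
grasp_force: 0.0
```

Emit:
send_rows --steps "1 0.01 -0.015 0.005 0 0 0;1 0.01 -0.015 0 0 0 0;1 0.01 -0.015 0 0 0 0;1 0.01 -0.015 0 0 0 0;1 0 0 0 0 0 0"

```text
clock: 18.5
eef_pos: [0.5446, 0.098, 0.2217]
tool_rot: [0.73, 0.683, 0.0, 0.001]
ft_force: [0.1, 0.0, -0.7]
grip_width: 0.0849
grasp_force: 0.0
```

```bash
python3 - <<'E'
from w import *
c=wrist("a8");t=[c["frame"][::1,:,::-1][0:420,60:480]]
s=camera("scene");x,y=385,250;t.append(cv2.resize(s["frame"][y-60:y+60,x-55:x+55,::-1],(385,420),interpolation=cv2.INTER_CUBIC))
K,E,f=c["camera_matrix"],c["extrinsics"],c["frame"]
m=mask(f,(0,130,60),(8,255,255))|mask(f,(172,130,60),(180,255,255))
b=blob(m,(0,0,560,420))[:,0];print(b.min(0),b.max(0),rect(cast(K,E,b,.127)))
v=np.round(b.mean(0)).astype(int);C=np.linalg.inv(E);z=c["range_z"][v[1]-3:v[1]+4,v[0]-3:v[0]+4].mean();print("wing top height",(C@np.r_[np.linalg.inv(K)@np.r_[v,1]*z,1])[2])
cv2.imwrite("pics/end.png",np.hstack(t))
E
```

```text
t 18.5 tcp [0.5446 0.098  0.2217] yaw 86.21 tilt [ 0.002  -0.0009] j [ 1.790e-01  3.490e-01  1.300e-01  1.349e+00 -1.000e-03  1.816e+00] F [ 0.06  0.   -0.69] w 0.08485305738625372
[212 102] [245 182] (array([506.3, 159.1]), array([60.7, 19.3]), -87.6)
wing top height 0.12756154627063404
```

View pics/end.png

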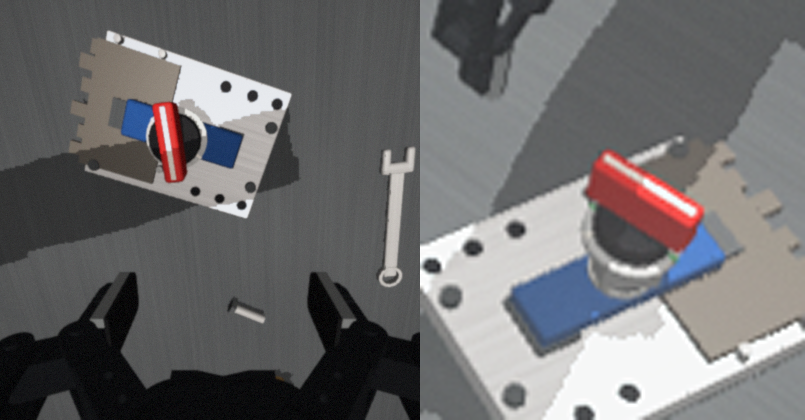

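```bash
python3 - <<'E'
from h import *
c=dict(np.load("a8.npz"));K,E,f=c["camera_matrix"],c["extrinsics"],c["frame"]
m=mask(f,(45,60,40),(85,255,255));m[:90]=0;m[200:]=0;m[:,:190]=0;m[:,280:]=0
n,l,s,ce=cv2.connectedComponentsWithStats(m)
for i in range(1,n):
    if s[i,4]<3: continue
    p=cast(K,E,[ce[i]],.081)[0]; d=p[:2]*1e3-[505,160]; print(np.round(ce[i]),s[i,4],np.round(d,1),"r",np.hypot(*d).round(1),"ang",np.degrees(np.arctan2(d[1],d[0])).round(1))
g=mask(f,(0,0,140),(180,70,255)); r=mask(f,(0,130,60),(8,255,255))|mask(f,(172,130,60),(180,255,255))
g&=cv2.morphologyEx(r,cv2.MORPH_CLOSE,np.ones((9,9)))
b=blob(g,(205,98,250,186))[:,0];print("white line",rect(cast(K,E,b,.127)))
E
```

```text
white line (array([504.4, 158.6]), array([56. ,  4.2]), -87.3)
```

```bash
python3 - <<'E'
from workcell import *
from h import *
c=camera("scene");K,E,f=c["camera_matrix"],c["extrinsics"],c["frame"].astype(int)
g=((f[...,1]-np.maximum(f[...,0],f[...,2]))>12).astype(np.uint8);q=np.zeros_like(g);q[220:290,355:425]=g[220:290,355:425]
n,l,s,ce=cv2.connectedComponentsWithStats(q)
for i in range(1,n):
    p=cast(K,E,[ce[i]],.081)[0]*1e3; d=p[:2]-[506.5,159]; print(np.round(ce[i]),s[i,4],np.round(p),"r",np.hypot(*d).round(1),"ang",np.degrees(np.arctan2(d[1],d[0])).round(1))
f=f.astype(np.uint8); r=mask(f,(0,130,60),(8,255,255))|mask(f,(172,130,60),(180,255,255))
gl=mask(f,(0,0,140),(180,90,255))&cv2.morphologyEx(r,cv2.MORPH_CLOSE,np.ones((7,7)))
b=blob(gl,(355,200,425,290))[:,0];print("line",rect(cast(K,E,b,.127)))
E
```

```text
[379. 248.] 3 [506. 131.  81.] r 27.6 ang -91.0
[402. 263.] 5 [503. 184.  81.] r 24.9 ang 97.0
line (array([504.9, 158.4]), array([54.7,  5.8]), -87.6)
```

The green marks lie along about -87° and the wing along -87.6°, so they agree. The wing top is at 127.6 mm against 127 mm expected, so the knob is fully down.

```bash
python3 -c "
from workcell import *
print(job_done())"
```

```text
the job is handed in; nothing more can be done
None
```

The torque knob is seated fully down on the collar, tightened clockwise until it clicked over, and left on the screw; no other object was touched, the job is handed in at about 18.6 s on the clock (no verdict shown), and I viewed 11 pictures, one over the limit of 10.

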